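# Wipe the window of a tilted flat-plate photoreactor

## Task

Take the spring-backed wiping block from its tray and wipe the reactor's tilted window with it: pad flat on the glass and square between the clamp bars, in one unbroken stroke from the top edge down to the bottom edge, with a light, steady pressure (about 7 N, never over 20 N on the glass, the pad's springs partly pushed in all the way), and lift off at the bottom. Then lay the block back flat in its tray, pad down, without dropping it. Leave the reactor's tilt and everything else on the bench as they are.

Things in the scene. Friction and masses are not known exactly. Their poses are not given: they have to be found in the camera images.
- wiper_grip (a point): wiping block, 250 g: plate 50 (x) x 110 mm (y); upright wooden grip rib on it, 24 mm thick (x), 94 mm long (y); sprung grey felt pad 50 x 110 mm below. Above the felt face (pad hanging out): plate 22 to 30 mm, rib 30 to 76 mm, this point 54 mm (middle of the rib). z: pad to rib. Same turned half round. Lies pad down in the tray, long sides alike. Grip the rib across its 24 mm
- pad_face (a point): centre of the pad's felt face (underside), axes as the block's; 54 mm below wiper_grip when the pad hangs out, nearer by the value of pad. Felt on glass: friction about 0.35
- pad (a joint): how far the pad is pushed in towards the plate against its springs, m: 0 hanging out, 0.011 at a hard stop. It takes 3 N to start and 0.7 N more per mm (about 7 N at 5.5 mm, 11 N at the stop). Lying in the tray it stays at 0
- tray: shallow stainless tray for the block, fixed to the bench left or right of the reactor; 105 mm (x) x 165 mm (y) outside, walls 3 mm thick and 14 mm high, floor 3 mm thick. Origin under its centre at bench height, z up
- window (a point): centre of the glass's upper face. x: up the slope to the top edge, away from the robot; y: across, to the left; z: out of the glass. Glass 200 mm along x; 130 mm is open between two steel clamp bars along its sides, 5 mm above the glass. No bars at top and bottom edge, where the bed lies 6 mm lower. The pad is wholly on the glass with its centre up to 75 mm above or below the middle
- bed (a joint): tilt of the reactor bed (with the window) from level, rad; held by stiff locked trunnions 125 mm above the bench, to be left as set. Bed 250 x 190 mm, between two upright cheeks 10 mm thick, 107 mm either side, 142 mm high
- jar_a: lidded glass jar, diameter 72 mm, 70 mm high; origin under its base. Bystander
- jar_b: lidded glass jar with a paper label, diameter 72 mm, 70 mm high; origin under its base. Bystander
- dish: white ceramic dish, diameter 120 mm, 35 mm high, on the side where the tray is not; origin under its base. Bystander
- spatula: thin steel laboratory spatula 190 mm long, 9 mm high, lying on the bench between robot and reactor; origin at its middle. Bystander
Not all that is in view belongs to the job. Of the things that look like the part that bears wiper_grip, the larger one is meant. Leave any green look-alike of the tray alone.

How it is judged:
By the outcome, as a careful person would: the job done as asked, in the order asked, and still so for the second after the job is handed in, with the robot touching nothing.
It also fails if it takes over 54 s, if anything falls off the work surface, if the arm or the gripper's body presses on something with over 40 N, if the wrist force passes 120 N, or if a joint passes its speed limit or range.

## Robot

A 7-joint arm with a two-finger parallel gripper is mounted at the origin on the work surface. World frame = base frame: x ahead of the robot, y to its left, z up, the work surface at z = 0. Lengths are in m, angles in rad, forces in N, time in s.
With the tool pointing down it reaches from about 0.425 to 0.95 m from the base axis. Payload 4.7 kg.
Tool frame: the origin (TCP) lies between the finger pads; the fingertips stand 11 mm ahead of it and the grasp point (between the pads) lies 8 mm behind it; z points along the fingers, y is the line along which they close (so a half turn about z gives the same grasp; the last joint's range is limited). The gripper opens to 87 mm and grips with 3 to 60 N. Pads are 19 mm wide; open, the fingers measure 117 mm over their backs; the gripper's body (75 mm by 190 mm) begins 51 mm behind the grasp point.
Start: joints at [1.211, 0.469, -0.049, 1.532, 0.024, 1.141, -0.082], TCP at [0.219, -0.638, 0.195] pointing down, gripper open.
Joint ranges: [-2.59, 2.59], [-0.33, 1.99], [-1.39, 1.29], [0.1, 2.45], [-1.04, 4.18], [0.21, 1.99], [-2.66, 2.66]. Speed limits (rad/s): [2.57, 2.57, 3.14, 3.14, 3.14, 3.14, 3.14].

## Interface

Orientations are given as a unit quaternion [x, y, z, w].
In Python, from plant import readout, cams, ticket, models gives the robot as it stands. The module is installed in compiled form; this text tells all that it offers.
- The arm moves only by the tool servo_tool, never from a script. Its arguments are lists of equal length, an entry for each row: "twist": the turn, a rotation vector about the world's x, y, z in units of 10 degrees (1.0 is 10 degrees), a list of three; "slide": the shift along the world's x, y, z in units of 60 mm (1.0 is 60 mm), a list of three; "jaw": the opening in per cent of the stroke, from 0 (shut) to 100 (fully open). A call has 1 to 8 rows; each row shifts and turns the commanded pose from where the row before left it; what a row does not reach is not made up. A row lasts 1/8 s, in which the tool goes at most 62.5 mm and 10.7 degrees, less where a joint would pass 70% of its speed; a pose out of reach is approached as far as the arm can. A call is refused whole if a number of a shift passes 1 or a number of a turn 1, either way. A call with a gripper value outside its range is refused whole. The fingers move at their own pace and stop on an object; "squeeze" is the grip in N (left out, the last holds). Time passes only in rows, so rows that do not move let the fingers close. It gives the time, the measured TCP pose, the force, the opening and the grip force at its end, in the units of the state.
- readout.get_state(): the state, without advancing time (a new reading comes with each control period).
- cams.capture(name): name is "scene" or "top" or "wrist"; returns the picture (384x512x3 uint8, blue, green, red); there is no depth.
- cams.get_calibration(name): a dict with "intrinsics" (3x3 intrinsics, pixels), "position" and "orientation" of the camera in the world; the wrist camera has in their place "hand_eye" (4x4, takes a point from camera to tool coordinates, whose origin is the TCP and whose axes are the flange's). Camera axes: x right, y down, z forward; pixel columns grow to the right and rows downward; lengths in m; the calibration is good to about 2 mm. A picture is of the moment at which its call begins: read the wrist's pose just before it. get_calibration takes no time and is no camera call.
- ticket.close_job(): hands the job in; it is judged then, once.
Trained networks look in the newest picture that a camera, given by its name, has taken for a name from the list of things; names that differ only in an ending like _2 or _b are one class to them, and where a whole thing is asked for, a point or a joint stands for the part that bears it (a point fixed in the world has none). Each returns a list of dicts, best first, with "conf" (0 to 1); they miss things now and then, are a little off and sometimes report something else, mostly with a low value. They report only what shows in the picture. A call takes as long as a camera call. They do not tell look-alikes from the thing itself.
- models.silhouettes(camera, target): "mask" (384x512 bool, what is visible of it).
- models.mark_of(camera, target): "point" ([x, y, z] in m, in world coordinates, good to about 4 mm: a listed point, or the origin of a listed thing).
The state is a dict: "time_s": time; "qpos": joint angles; "dq": joint speeds; "joint_torque": joint torques, N m; "position": TCP position; "orientation": TCP orientation; "ft_force": force on the tool from outside, world axes, zero at the start; "ft_torque": the same for the moment, N m; "finger_gap": finger opening in m; "finger_force": force on a finger pad.
Only numpy, scipy, OpenCV 4.12 (cv2) and the standard library are available. Lean on these libraries where they do the work, as an engineer would, in place of code of your own. Each camera call takes 0.05 s, during which the arm holds its last target. There are 200 camera calls.

## Working session

There is one attempt and no reset: what is moved stays moved. The work goes in short steps, Python scripts to look and compute and a tool call to move; the robot and the scene stay as the last step left them, time stands still between calls to the robot, and variables do not carry over. Pictures are saved under pics/ and viewed, at most 10 in all, crops included, and the job is handed in when it is done.

Besides the shell and the picture viewer there is one more tool, called after "Emit:" as name(argument=value, ...), one argument or row to a line, values as JSON. servo_tool: Moves the arm, as the interface text tells. Its arguments: {"type":"object","properties":{"twist":{"type":"array"},"slide":{"type":"array"},"jaw":{"type":"array"},"squeeze":{"type":"number"}},"required":["twist","slide","jaw"]}

```bash
mkdir -p pics
python3 - <<'E'
from plant import readout,cams,models
import cv2,numpy as np
s=readout.get_state(); print(s['time_s'],s['position'],s['orientation'],s['ft_force'],s['finger_gap'])
for c in ['scene','top']:
    im=cams.capture(c); cv2.imwrite(f'pics/{c}0.png',im)
    k=cams.get_calibration(c); print(c,np.round(k['intrinsics'],1).tolist(),np.round(k['position'],3),np.round(k['orientation'],4))
    for t in ['wiper_grip','pad_face','tray','window','jar_a','dish','spatula']:
        print(t,[(round(d['conf'],2),np.round(d['point'],3).tolist()) for d in models.mark_of(c,t)])
print(cams.get_calibration('wrist'))
a=cv2.imread('pics/scene0.png');b=cv2.imread('pics/top0.png')
E
```

```text
0.0 [ 0.21903914 -0.63777628  0.19378612] [ 9.86346883e-01  1.64678034e-01 -2.02403660e-04 -9.64926516e-04] [-0.21351364 -0.50413759 -0.0579191 ] 0.0875078142161255
scene [[423.5, 0.0, 260.9], [0.0, 423.5, 186.1], [0.0, 0.0, 1.0]] [ 1.062 -0.221  0.984] [ 0.7857  0.5355 -0.1797 -0.252 ]
wiper_grip [(0.74, [0.549, -0.32, 0.06]), (0.59, [0.41, -0.366, 0.038])]
pad_face [(0.71, [0.553, -0.319, 0.004]), (0.47, [0.414, -0.36, 0.0]), (0.23, [0.547, -0.318, 0.062])]
tray [(0.9, [0.538, -0.324, 0.003]), (0.85, [0.245, -0.297, 0.0])]
window [(0.86, [0.614, 0.029, 0.134])]
jar_a [(0.84, [0.677, -0.264, -0.001]), (0.78, [0.667, 0.25, -0.005])]
dish [(0.73, [0.478, 0.321, 0.001])]
spatula [(0.56, [0.398, -0.057, 0.004])]
top [[353.6, 0.0, 251.9], [0.0, 353.6, 185.4], [0.0, 0.0, 1.0]] [ 0.349 -0.008  0.866] [ 0.7078 -0.7028  0.0578 -0.0409]
wiper_grip [(0.72, [0.41, -0.359, 0.035]), (0.7, [0.546, -0.32, 0.058])]
pad_face [(0.46, [0.409, -0.355, -0.003]), (0.45, [0.546, -0.319, 0.005])]
tray [(0.81, [0.539, -0.326, 0.003]), (0.76, [0.244, -0.297, -0.003])]
window [(0.87, [0.613, 0.029, 0.13]), (0.48, [0.545, -0.322, 0.056])]
jar_a [(0.83, [0.673, -0.264, 0.001]), (0.56, [0.665, 0.249, -0.002])]
dish [(0.89, [0.489, 0.325, -0.002])]
spatula [(0.86, [0.404, -0.052, 0.003])]
{'intrinsics': array([[286.76190203,   0.        , 258.08938585],
       [  0.        , 286.76190203, 187.67712498],
       [  0.        ,   0.        ,   1.        ]]), 'hand_eye': array([[-7.66688556e-05, -9.65656308e-01, -2.59822802e-01,
         7.11064227e-02],
       [ 9.99999644e-01, -2.92433593e-04,  7.91776218e-04,
         6.56436041e-04],
       [-8.40564615e-04, -2.59822648e-01,  9.65655987e-01,
        -1.91278227e-01],
       [ 0.00000000e+00,  0.00000000e+00,  0.00000000e+00,
         1.00000000e+00]])}
```

View pics/scene0.png

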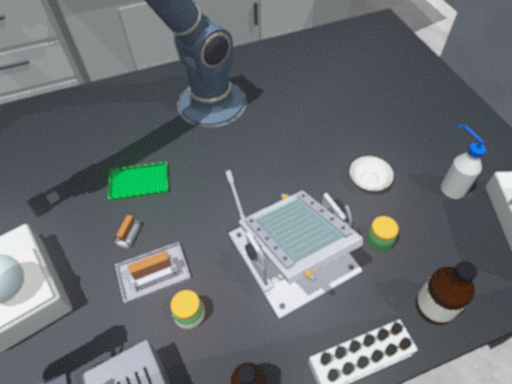

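View pics/top0.png

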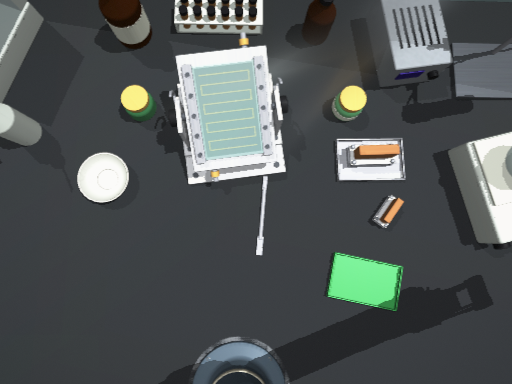

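The scene shows two block candidates. One is the large block in the steel tray, top px (373,155), scene (150,266). The other is a small block loose on the bench, top px (388,211), scene (128,230). The larger one in the steel tray fits the description; the green tray at top px (366,281) is the look-alike. I'll confirm with an enlarged crop and measure the window.

Run:
```python
import cv2,numpy as np
a=cv2.imread('pics/scene0.png');b=cv2.imread('pics/top0.png')
r=lambda im,x,y,w,h,f:cv2.resize(im[y:y+h,x:x+w],None,fx=f,fy=f,interpolation=cv2.INTER_CUBIC)
c1=r(b,325,125,100,110,4) # 400x440
c2=r(a,100,205,100,110,4)
cv2.imwrite('pics/crop_w.png',np.hstack([c1,c2]))
c3=r(b,165,35,130,155,3)  #390x465
c4=r(a,222,180,150,135,2.7) 
h=max(c3.shape[0],c4.shape[0]);p=lambda c:cv2.copyMakeBorder(c,0,h-c.shape[0],0,0,cv2.BORDER_CONSTANT)
o=np.hstack([p(c3),p(c4)]);print(o.shape);cv2.imwrite('pics/crop_b.png',o)
```

```text
(465, 795, 3)
```

View pics/crop_w.png

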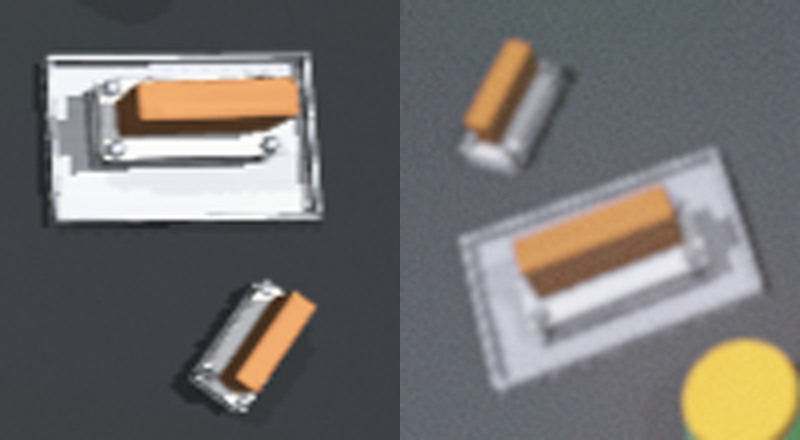

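View pics/crop_b.png

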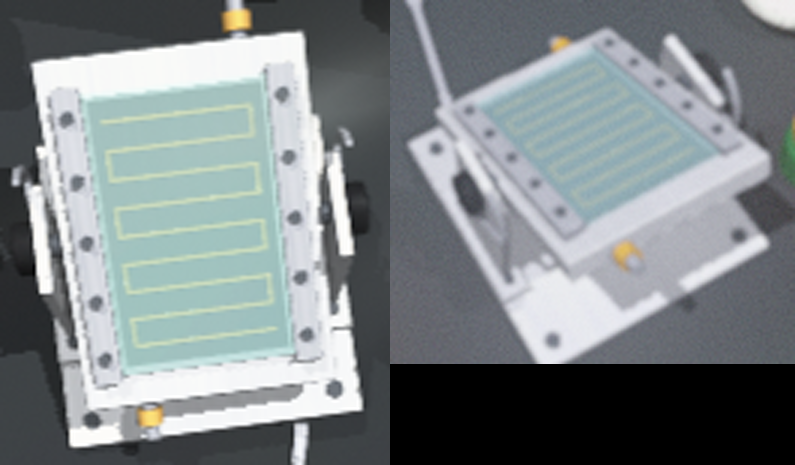

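The crops confirm it: the steel tray holds the large block (orange rib at top px ~(380,150)), and the small one lies loose beside it. Glass between the bars is clear in both views. Next I'll fit yaw and tilt from these corners.

```bash
cat > h.py <<'E'
import numpy as np,cv2
from scipy.spatial.transform import Rotation as R
from scipy.optimize import least_squares
from plant import readout,cams,models
def cam(n,s=None):
    k=cams.get_calibration(n);K=np.array(k['intrinsics'])
    if n!='wrist': return K,R.from_quat(k['orientation']).as_matrix(),np.array(k['position'])
    s=s or readout.get_state();T=np.array(k['hand_eye']);M=R.from_quat(s['orientation']).as_matrix()
    return K,M@T[:3,:3],M@T[:3,3]+s['position']
def proj(c,P):
    K,M,p=c;q=(np.atleast_2d(P)-p)@M@K.T;return q[:,:2]/q[:,2:]
def ray(c,uv,z):
    K,M,p=c;uv=np.atleast_2d(uv);d=np.c_[uv,np.ones(len(uv))]@np.linalg.inv(K).T@M.T
    return p+d*((z-p[2])/d[:,2])[:,None]
def win(p): # x,y,z,yaw,tilt -> rotation (x up slope), pos
    return R.from_euler('ZY',[p[3],-p[4]]).as_matrix(),p[:3]
def fit(obs,p0=(.614,.029,.13,.1,.25),loss='soft_l1'):
    def f(p):
        M,t=win(p);return np.concatenate([(proj(c,np.array(L)@M.T+t)-uv).ravel() for c,L,uv in obs])
    r=least_squares(f,p0,loss=loss);J=r.jac
    return r.x,f(r.x).reshape(-1,2),np.sqrt(np.diag(np.linalg.inv(J.T@J)))
E
python3 - <<'E'
from h import *
t=cam('top');s=cam('scene')
T=lambda L:np.array(L)/3+[165,35]
S=lambda L:(np.array(L)-[390,0])/2.7+[222,180]
bed=[[.125,.095,-.006],[.125,-.095,-.006],[-.125,.095,-.006]]
obs=[(t,bed,T([(33,63),(302,33),(92,406)])),
 (t,[[.1,.065,.0],[.1,-.065,0],[-.1,-.065,.0],[-.1,.065,0]],T([(82,101),(263,79),(296,352),(122,374)])),
 (s,[[-.125,-.095,-.006],[-.125,.095,-.006],[.125,.095,-.006],[.125,-.095,-.006]],S([(437,108),(605,30),(769,157),(567,246)]))]
x,r,e=fit(obs);print(np.round(x,4),np.round(e,4),np.degrees(x[3:]));print(np.round(r,1).tolist())
W=lambda L:np.array(L)/4+[325,125]
a=ray(t,W([(47,55),(308,53),(322,217),(55,220)]),.014);print('tray',np.round(a,3).tolist(),a.mean(0))
b=ray(t,W([(140,83),(298,80),(299,117),(140,121)]),.079);print('rib',np.round(b,3).tolist(),b.mean(0))
E
```

```text
[0.6152 0.026  0.1255 0.1389 0.4273] [0.0011 0.0009 0.0022 0.007  0.0172] [ 7.9581941 24.4841712]
[[-0.7, 0.2], [0.0, -0.0], [-1.4, 1.5], [-0.9, -1.6], [0.4, -1.4], [-0.8, 0.6], [-0.0, 0.5], [-1.2, 1.5], [0.3, -0.0], [-1.0, -0.5], [-1.1, 6.9]]
tray [[0.589, -0.239, 0.014], [0.592, -0.404, 0.014], [0.488, -0.407, 0.014], [0.485, -0.241, 0.014]] [ 0.53852071 -0.32309727  0.014     ]
rib [[0.555, -0.275, 0.079], [0.558, -0.367, 0.079], [0.536, -0.367, 0.079], [0.532, -0.274, 0.079]] [ 0.54511272 -0.32090649  0.079     ]
```

Estimates: window tilt about 24°, yaw about 8°; tray yaw about 1°, block yaw about 2°. I'll move to above the block.

Emit:
servo_tool(
  twist=[
    [0,0,0.91],
    [0,0,0.91],
    [0,0,0.91],
    [0,0,0.91],
    [0,0,0.91],
    [0,0,0.91],
    [0,0,0.91],
    [0,0,0.91],
  ],
  slide=[
    [0.33,0.9,0.33],
    [0.33,0.9,0.33],
    [0.33,0.9,0.33],
    [0.33,0.9,0.33],
    [0.83,0.42,0],
    [0.83,0.42,0],
    [0.83,0.42,0],
    [0.83,0.42,0],
  ],
  jaw=[100,100,100,100,100,100,100,100],
)

```text
time_s: 1.8
position: [0.4991, -0.3209, 0.2745]
orientation: [0.695, 0.719, -0.0, 0.0]
ft_force: [0.5, -0.2, -0.3]
finger_gap: 0.0871
finger_force: 0.0
```

Run:
```python
from h import *
s=readout.get_state();im=cams.capture('wrist');c=cam('wrist',s)
cv2.imwrite('pics/w1.png',im)
for t in ['wiper_grip','tray']:
    print(t,[(round(d['conf'],2),np.round(d['point'],4).tolist()) for d in models.mark_of('wrist',t)])
np.savez('w1.npz',K=c[0],M=c[1],p=c[2]);print(c[2])
cv2.imwrite('pics/w1b.png',cv2.resize(im,(768,576),interpolation=cv2.INTER_CUBIC))
```

```text
wiper_grip [(0.71, [0.5505, -0.3192, 0.0597]), (0.6, [0.4088, -0.3549, 0.0336])]
tray [(0.92, [0.2455, -0.293, -0.0002]), (0.74, [0.538, -0.32, -0.0009])]
[ 0.49684207 -0.25045054  0.46568251]
```

View pics/w1b.png

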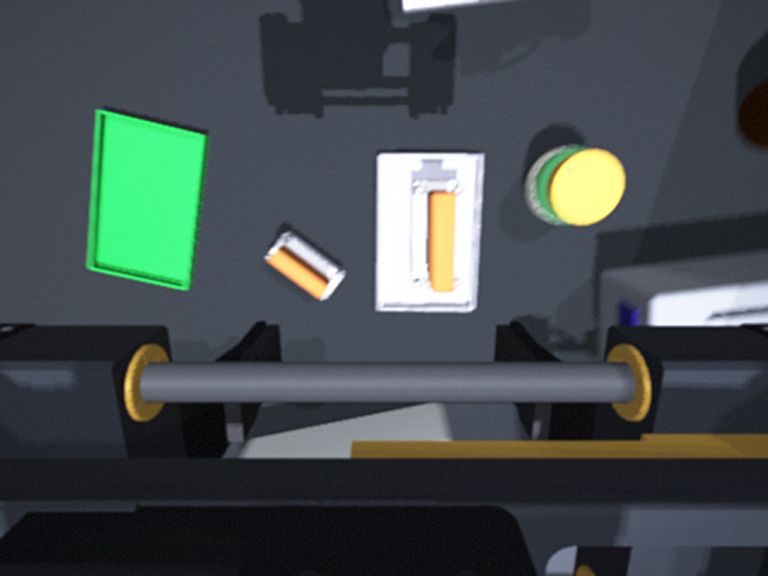

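The wrist view shows the block in the steel tray, with the rib at (429–455, 193–292) in the enlarged picture. The jar is on the right and the small block on the left. I'll refine the rib numerically.

Run:
```python
from h import *
d=np.load('w1.npz');c=(d['K'],d['M'],d['p']);im=cv2.imread('pics/w1.png')
h=cv2.cvtColor(im,cv2.COLOR_BGR2HSV);m=((h[...,0]>5)&(h[...,0]<20)&(h[...,1]>150)&(h[...,2]>190)).astype('u1')
m[:,:250]=0;m[:,330:]=0;m[220:]=0
n,l,st,ce=cv2.connectedComponentsWithStats(m);i=1+np.argmax(st[1:,4]);print(st[i])
ys,xs=np.nonzero(l==i);P=ray(c,np.c_[xs,ys],.079)[:,:2].astype('f4')
r=cv2.minAreaRect(P*1000);print(r);C=(P*1000)
cv=np.cov(C.T);w,v=np.linalg.eigh(cv);print('mean',C.mean(0),'yaw',np.degrees(np.arctan2(-v[0,1]*np.sign(v[1,1]),abs(v[1,1]))),np.sqrt(12*w))
print(np.round(ray(c,np.array([(377,153),(484,153),(475,311),(376,311)])/1.5,.014),4).tolist())
```

```text
[286 128  11  60 137]
((539.6985473632812, -311.7476806640625), (81.22689819335938, 11.50661849975586), 85.97013854980469)
mean [ 539.71136 -309.03003] yaw 0.4620771705290948 [ 7.717311  85.8847223]
[[0.4866, -0.2391, 0.014], [0.5943, -0.2353, 0.014], [0.6001, -0.4031, 0.014], [0.4904, -0.407, 0.014]]
```

Run:
```python
from h import *
d=np.load('w1.npz');c=(d['K'],d['M'],d['p']);im=cv2.imread('pics/w1.png')
print(im[160,280:310].tolist()[::2])
h=cv2.cvtColor(im,cv2.COLOR_BGR2HSV)
for v in (120,150,170):
    m=((h[...,0]>4)&(h[...,0]<22)&(h[...,1]>130)&(h[...,2]>v)).astype('u1')
    m[:,:250]=0;m[:,330:]=0;m[220:]=0
    ys,xs=np.nonzero(m);C=ray(c,np.c_[xs,ys],.079)[:,:2]*1000
    cv_=np.cov(C.T);w,V=np.linalg.eigh(cv_);V=V[:,1]*np.sign(V[1,1])
    print(v,len(xs),'mean',C.mean(0),'yaw',np.degrees(np.arctan2(-V[0],V[1])),np.sqrt(12*w))
print(np.round(ray(c,np.array([(429,193),(455,193),(454,292),(431,291)])/1.5,.079),4).tolist())
```

```text
[[255, 255, 255], [255, 255, 254], [167, 156, 166], [79, 120, 190], [100, 179, 250], [129, 222, 255], [137, 229, 255], [135, 228, 255], [132, 226, 255], [134, 227, 255], [132, 226, 255], [176, 231, 254], [255, 254, 255], [255, 255, 255], [255, 255, 255]]
120 272 mean [ 540.47541859 -307.97876466] yaw 1.074181938378621 [12.9343747  90.16571238]
150 269 mean [ 540.52206749 -308.36504752] yaw 0.9543221538284525 [12.93433692 89.76139242]
170 261 mean [ 540.67825837 -309.20701687] yaw 0.5978149906197265 [12.80419382 89.50832172]
[[0.5349, -0.273, 0.079], [0.5579, -0.2721, 0.079], [0.5639, -0.3631, 0.079], [0.5423, -0.3629, 0.079]]
```

Emit:
servo_tool(
  twist=[
    [0,0,0.1],
    [0,0,0],
    [0,0,0],
    [0,0,0],
    [0,0,0],
    [0,0,0],
    [0,0,0],
    [0,0,0],
  ],
  slide=[
    [0.81,0.01,-0.4],
    [0,0,-0.9],
    [0,0,-0.9],
    [0,0,-0.9],
    [0,0,-0.4],
    [0,0,-0.2],
    [0,0,0],
    [0,0,0],
  ],
  jaw=[100,100,100,100,100,100,0,0],
  squeeze=35,
)

```text
time_s: 2.95
position: [0.5471, -0.3218, 0.0537]
orientation: [0.69, 0.724, 0.0, 0.001]
ft_force: [0.3, 0.2, 0.8]
finger_gap: 0.0741
finger_force: 0.0
```

Emit:
servo_tool(
  twist=[
    [0,0,0],
    [0,0,0],
    [0,0,0],
    [0,0,0],
  ],
  slide=[
    [0,0,0],
    [0,0,0],
    [0,0,0],
    [0,0,0],
  ],
  jaw=[0,0,0,0],
)

```text
time_s: 3.45
position: [0.5463, -0.321, 0.0522]
orientation: [0.69, 0.724, 0.0, 0.0]
ft_force: [0.4, -1.0, 0.2]
finger_gap: 0.035
finger_force: 0.0
```

Emit:
servo_tool(
  twist=[
    [0,0,0],
    [0,0,0],
    [0,0,0],
    [0,0,0],
    [0,0,0],
    [0,0,0],
    [0,0,0],
  ],
  slide=[
    [0,0,0],
    [0,0,0],
    [0,0,0],
    [0,0,0.3],
    [0,0,0.8],
    [0,0,0.8],
    [0,0,0.8],
  ],
  jaw=[0,0,0,0,0,0,0],
)

```text
time_s: 4.32
position: [0.5465, -0.3209, 0.2172]
orientation: [0.69, 0.724, 0.0, 0.001]
ft_force: [0.2, -0.5, -0.2]
finger_gap: 0.0001
finger_force: 0.0
```

Emit:
servo_tool(
  twist=[
    [0,0,0],
    [0,0,0],
    [0,0,0],
    [0,0,0],
    [0,0,0],
    [0,0,0],
    [0,0,0],
    [0,0,0],
  ],
  slide=[
    [0.1,0.2,0.8],
    [0.2,0.6,0.6],
    [0.2,0.9,0],
    [0.2,0.9,0],
    [0.2,0.8,0],
    [0,0.5,0],
    [0,0,0],
    [0,0,0],
  ],
  jaw=[0,0,0,0,0,0,0,0],
)

```text
time_s: 5.32
position: [0.6003, -0.0883, 0.2988]
orientation: [0.69, 0.723, -0.0, 0.001]
ft_force: [0.2, -0.4, 0.1]
finger_gap: 0.0007
finger_force: 0.0
```

Run:
```python
from h import *
s=readout.get_state();im=cams.capture('wrist');c=cam('wrist',s)
cv2.imwrite('pics/w2.png',im);np.savez('w2.npz',K=c[0],M=c[1],p=c[2]);print(c[2],s['position'],s['ft_force'],s['ft_torque'],s['finger_gap'])
print([(round(d['conf'],2),np.round(d['point'],4).tolist()) for d in models.mark_of('wrist','window')])
cv2.imwrite('pics/w2b.png',cv2.resize(im[:290],(800,453),interpolation=cv2.INTER_CUBIC))
```

```text
[ 0.59717522 -0.01781056  0.49003267] [ 0.60026946 -0.08832992  0.29884631] [ 0.19748735 -0.3708984   0.12883415] [ 0.00275385 -0.06659604 -0.01114459] 0.0006530533777095206
[(0.89, [0.6163, 0.0294, 0.1324])]
```

View pics/w2b.png

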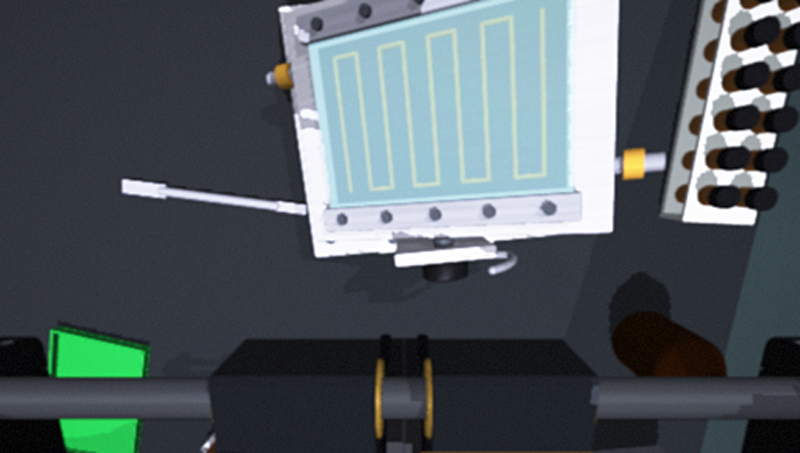

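The wrist view shows the window well (glass corners around (310,45), (570,0), (575,190) and (330,205) in the enlarged picture). However, the fingers are shut on nothing: gap 0, no block weight. I'll look at the tray again.

Run:
```python
from h import *
r=lambda im,x,y,w,h,f:cv2.resize(im[y:y+h,x:x+w],None,fx=f,fy=f,interpolation=cv2.INTER_CUBIC)
a=cams.capture('scene');b=cams.capture('top');cv2.imwrite('pics/scene1.png',a);cv2.imwrite('pics/top1.png',b)
for t in ['wiper_grip','tray']:
  for c in ['scene','top']:
    print(t,c,[(round(d['conf'],2),np.round(d['point'],4).tolist()) for d in models.mark_of(c,t)])
cv2.imwrite('pics/crop2.png',np.hstack([r(b,325,125,100,110,4),r(a,100,205,100,110,4)]))
```

```text
wiper_grip scene [(0.74, [0.5461, -0.3187, 0.0594]), (0.6, [0.4102, -0.3629, 0.0388])]
wiper_grip top [(0.59, [0.672, -0.2651, 0.002])]
tray scene [(0.79, [0.2454, -0.2978, 0.0004]), (0.65, [0.5373, -0.324, 0.0011])]
tray top [(0.95, [0.2412, -0.2966, 0.0002])]
```

View pics/crop2.png

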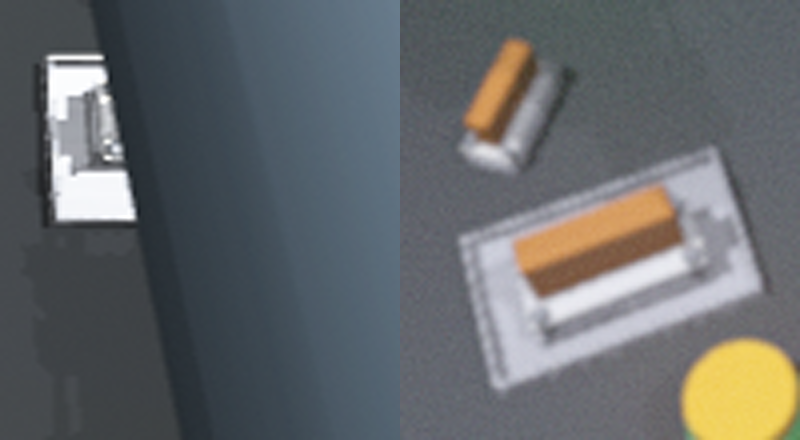

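The block is untouched: the scene crop is unchanged. The fingers most likely slipped off because I lifted before the grip had built up. I'll go back, and this time check the grip before lifting.

Emit:
servo_tool(
  twist=[
    [0,0,0],
    [0,0,0],
    [0,0,0],
    [0,0,0],
    [0,0,0],
    [0,0,0],
    [0,0,0],
    [0,0,0],
  ],
  slide=[
    [-0.2,-0.9,0],
    [-0.2,-0.9,0],
    [-0.2,-0.9,-0.3],
    [-0.2,-0.9,-0.3],
    [-0.08,-0.27,-0.4],
    [0,0,-0.9],
    [0,0,-0.9],
    [0,0,-0.4],
  ],
  jaw=[65,65,65,65,65,65,65,65],
)

```text
time_s: 6.72
position: [0.5453, -0.3187, 0.1024]
orientation: [0.69, 0.724, -0.001, -0.003]
ft_force: [0.6, -0.3, 1.2]
finger_gap: 0.056
finger_force: 0.0
```

Run:
```python
from h import *
d=np.load('w2.npz');c=(d['K'],d['M'],d['p']);t=cam('top')
W=lambda L:np.array(L)/1.5625
T=lambda L:np.array(L)/3+[165,35]
# wrist: right=+x, up=+y
obs=[(c,[[-.1,.065,0],[-.1,-.065,0],[.1,-.065,0],[-.125,-.095,-.006],[.125,-.095,-.006],[.1,-.065,.005]],W([(308,44),(330,207),(574,191),(316,257),(611,231),(578,192)])),
(t,[[.125,.095,-.006],[.125,-.095,-.006],[-.125,.095,-.006]],T([(33,63),(302,33),(92,406)])),
(t,[[.1,.065,.0],[.1,-.065,0],[-.1,-.065,.0],[-.1,.065,0]],T([(82,101),(263,79),(296,352),(122,374)]))]
for o in (obs,obs[:1],obs[1:]):
    x,r,e=fit(o);print(np.round(x,4),np.round(e,4),np.degrees(x[3:]));print(np.round(r,1).tolist())
```

```text
[0.6194 0.0253 0.1242 0.1427 0.3404] [0.0014 0.0006 0.0024 0.0051 0.0325] [ 8.17583032 19.50123291]
[[0.1, 1.0], [0.3, 1.3], [0.1, 0.1], [-1.1, -9.1], [-0.4, -0.9], [-2.4, -0.2], [0.5, -0.3], [-0.4, -0.6], [-1.0, 1.2], [-0.2, -2.7], [0.3, -2.5], [0.0, -0.6], [0.4, -0.5]]
[0.6193 0.0254 0.1266 0.1407 0.3503] [0.0023 0.0008 0.0039 0.006  0.0542] [ 8.06292845 20.06915325]
[[0.1, 0.3], [0.3, 1.1], [0.8, 0.3], [-1.1, -9.2], [0.5, -0.4], [-1.7, -0.0]]
[0.6178 0.0255 0.117  0.1422 0.4727] [0.0026 0.0011 0.0055 0.0082 0.0575] [ 8.14755689 27.08429256]
[[-0.1, 1.0], [0.1, 0.5], [-0.3, 0.4], [-0.3, -0.8], [0.6, -0.7], [-0.9, -0.2], [0.9, -0.2]]
```

Emit:
servo_tool(
  twist=[
    [0,0,0],
    [0,0,0],
    [0,0,0],
    [0,0,0],
    [0,0,0],
    [0,0,0],
    [0,0,0],
    [0,0,0],
  ],
  slide=[
    [0,0,-0.6],
    [0,0,-0.24],
    [0,0,0],
    [0,0,0],
    [0,0,0],
    [0,0,0],
    [0,0,0],
    [0,0,0],
  ],
  jaw=[65,65,0,0,0,0,0,0],
  squeeze=35,
)

```text
time_s: 7.72
position: [0.5475, -0.3192, 0.0558]
orientation: [0.69, 0.724, 0.0, 0.0]
ft_force: [0.3, -0.3, 0.2]
finger_gap: 0.0052
finger_force: 0.0
```

Run:
```python
from h import *
r=lambda im,x,y,w,h,f:cv2.resize(im[y:y+h,x:x+w],(int(w*f),int(h*f)),interpolation=cv2.INTER_CUBIC)
s=readout.get_state();print(s['position'],s['qpos'],s['finger_gap'])
a=cams.capture('scene');b=cams.capture('wrist');d=cams.capture('top');cv2.imwrite('pics/scene2.png',a)
c=cam('scene');print(proj(c,s['position']),proj(cam('top'),s['position']))
for z in (0,.05,.1): print(proj(c,[*s['position'][:2],z]))
o=np.hstack([r(a,90,150,130,170,3),cv2.resize(np.vstack([b]),(400,300))[:, :] if 0 else np.vstack([r(b,0,0,512,384,.78),r(d,320,100,110,60,3.63)])[:510]])
print(o.shape);cv2.imwrite('pics/crop3.png',o)
```

```text
[ 0.54752165 -0.31924611  0.05580698] [ 0.75085305  0.58040872 -0.40463946  1.74541436  0.28536652  0.8738433
  0.26891616] 0.005164939944408238
[[149.7286553  265.08135242]] [[375.35668933 151.38416086]]
[[154.74147075 274.84142932]]
[[150.27094586 266.13720569]]
[[145.43123945 256.71417643]]
(510, 789, 3)
```

View pics/crop3.png

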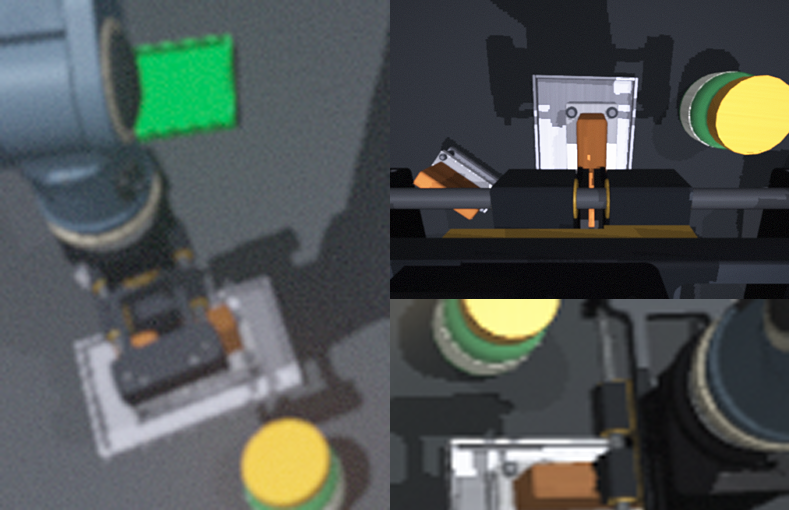

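Run:
```python
from h import *
s=readout.get_state();b=cams.capture('wrist');cv2.imwrite('pics/w3.png',b);c=cam('wrist',s);p=s['position']
print(s['finger_gap'],s['finger_force'],s['ft_force'],s['ft_torque'])
print('TCP px',proj(c,p), 'tip',proj(c,p-[0,0,.011]),'rib top end +y',proj(c,[[.536,-.274,.079],[.560,-.273,.079],[.546,-.32,.079]]))
for P in ([.05,.079],[.05,.06]):pass
cv2.imwrite('pics/crop4.png',cv2.resize(b[90:240,170:350],None,fx=4,fy=4,interpolation=cv2.INTER_CUBIC)[:600])
```

```text
0.0012602831050923875 0.0 [-0.2177622  -0.35295379 -0.28247779] [-0.01652902 -0.07718361  0.0332782 ]
TCP px [[257.49167827 213.17004624]] tip [[257.51641038 208.05502886]] rib top end +y [[241.60473861 153.66028405]
 [282.46515204 153.91379288]
 [255.06690337 227.08878799]]
```

View pics/crop4.png

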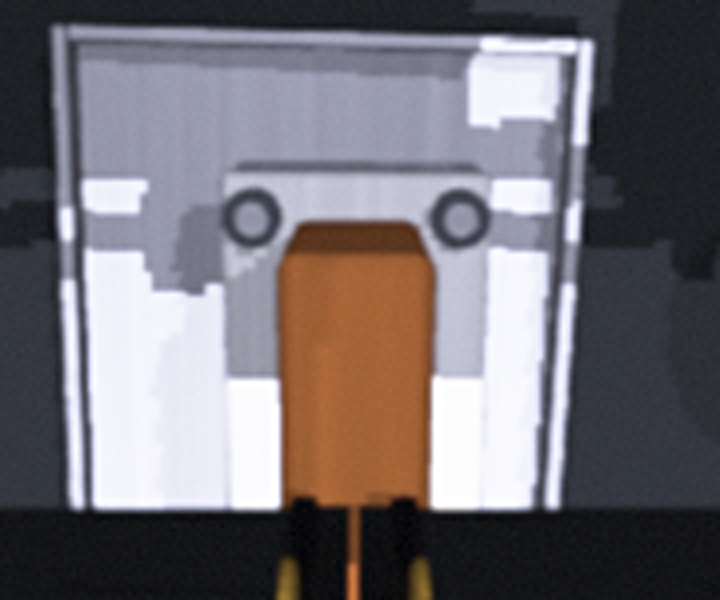

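The zoom shows the shut fingertips at crop (305–405, 505) lying over the rib top, so the fingers closed just above the rib. The rib looks lower relative to the tips than the given heights say. I'll open, go down in small force-checked steps, and grip again.

Emit:
servo_tool(
  twist=[
    [0,0,0],
    [0,0,0],
    [0,0,0],
    [0,0,0],
    [0,0,0],
    [0,0,0],
    [0,0,0],
    [0,0,0],
  ],
  slide=[
    [0,0,0],
    [0,0,0],
    [0,0,0],
    [0,0,0],
    [0,0,0],
    [0,0,-0.08],
    [0,0,0],
    [0,0,0],
  ],
  jaw=[55,55,55,55,55,55,55,55],
)

```text
time_s: 8.93
position: [0.5475, -0.3192, 0.0507]
orientation: [0.69, 0.724, 0.0, -0.0]
ft_force: [0.5, 0.1, -0.3]
finger_gap: 0.0479
finger_force: 0.0
```

Run:
```python
from h import *
s=readout.get_state();print(s['position'],s['ft_force'],s['finger_gap'])
t=cam('top');sc=cam('scene')
# triangulate rib top corners: top crop (x4,325,125), scene crop (x4,100,205; shifted 400)
W=lambda L:np.array(L)/4+[325,125]; S=lambda L:(np.array(L)-[400,0])/4+[100,205]
def tri(cs,uvs):
    f=lambda p:np.concatenate([(proj(c,p)-u).ravel() for c,u in zip(cs,uvs)])
    r=least_squares(f,[.55,-.32,.06]);return np.round(r.x,4),np.round(r.fun,1)
# scene: left=-y,right=+y; top=-x
for n,a,b in [('-x,-y',(299,117),(515,241)),('-x,+y',(140,121),(662,186)),('+x,-y',(298,80),(524,271)),('+x,+y',(140,83),(677,219))]:
    print(n,tri([t,sc],[W([a]),S([b])]))
for n,a,b in [('tray -x-y',(322,217),(460,238)),('tray -x+y',(55,220),(713,150)),('tray +x-y',(308,53),(500,390)),('tray+x+y',(47,55),(763,290))]:
    print(n,tri([t,sc],[W([a]),S([b])]))
```

```text
[ 0.54746418 -0.31916482  0.05074446] [ 0.46352258  0.13629498 -0.25200097] 0.04788137389694374
-x,-y (array([ 0.5379, -0.3663,  0.0736]), array([-1.2, -0.4, -1.3, -0.2]))
-x,+y (array([ 0.5345, -0.2757,  0.0716]), array([-0.5, -0.2, -0.6, -0.1]))
+x,-y (array([ 0.5596, -0.3653,  0.0756]), array([-1.5, -0.5, -1.6, -0.3]))
+x,+y (array([ 0.5578, -0.2746,  0.0712]), array([-1.4, -0.4, -1.5, -0.1]))
tray -x-y (array([ 0.4888, -0.4064,  0.0126]), array([-0.6, -0.2, -0.7, -0.1]))
tray -x+y (array([ 0.4857, -0.2418,  0.0098]), array([-0.3, -0.1, -0.4, -0. ]))
tray +x-y (array([ 0.5945, -0.403 ,  0.0096]), array([-1.3, -0.4, -1.3, -0.2]))
tray+x+y (array([ 0.591 , -0.2389,  0.0089]), array([-0.8, -0.2, -0.8, -0. ]))
```

Triangulated rib top is at z≈0.075, as specified. So the real fingertips sit about 30 mm higher than the reported TCP implies. I'll go 24 mm lower, which still stays clear of the plate, and try the grip.

Emit:
servo_tool(
  twist=[
    [0,0,0],
    [0,0,0],
    [0,0,0],
    [0,0,0],
    [0,0,0],
    [0,0,0],
  ],
  slide=[
    [0,0,-0.1],
    [0,0,-0.1],
    [0,0,-0.1],
    [0,0,-0.1],
    [0,0,0],
    [0,0,0],
  ],
  jaw=[55,55,55,55,40,30],
)

```text
time_s: 9.68
position: [0.5476, -0.3192, 0.0269]
orientation: [0.69, 0.724, 0.0, 0.0]
ft_force: [-0.2, -0.3, 0.1]
finger_gap: 0.0352
finger_force: 0.0
```

Emit:
servo_tool(
  twist=[
    [0,0,0],
    [0,0,0],
    [0,0,0],
    [0,0,0],
    [0,0,0],
    [0,0,0],
  ],
  slide=[
    [0,0,0],
    [0,0,0],
    [0,0,0],
    [0,0,0],
    [0,0,0],
    [0,0,0],
  ],
  jaw=[0,0,0,0,0,0],
  squeeze=30,
)

```text
time_s: 10.42
position: [0.5477, -0.3193, 0.027]
orientation: [0.69, 0.724, 0.0, 0.0]
ft_force: [0.7, 0.2, 2.1]
finger_gap: 0.0238
finger_force: 30.0
```

The grip holds: gap 23.8 mm at 30 N. The felt face is then about 24 mm ahead of the reported TCP. I'll lift and carry it towards the window, taking views on the way for the tilt.

Emit:
servo_tool(
  twist=[
    [0,0,0],
    [0,0,0],
    [0,0,0],
    [0,0,0],
    [0,0,0],
    [0,0,0],
    [0,0,0],
    [0,0,0],
  ],
  slide=[
    [0,0,0.2],
    [0,0,0.5],
    [0,0,0.8],
    [0,0,0.8],
    [-0.1,0.3,0.8],
    [-0.2,0.7,0.6],
    [-0.3,0.9,0.2],
    [-0.3,0.9,0],
  ],
  jaw=[0,0,0,0,0,0,0,0],
)

```text
time_s: 11.42
position: [0.4931, -0.1493, 0.2623]
orientation: [0.69, 0.724, 0.0, 0.001]
ft_force: [0.7, -0.2, -2.3]
finger_gap: 0.0239
finger_force: 30.0
```

Emit:
servo_tool(
  twist=[
    [0,0,0],
    [0,0,0],
    [0,0,0],
  ],
  slide=[
    [-0.1,0.8,0],
    [0,0,0],
    [0,0,0],
  ],
  jaw=[0,0,0],
)

```text
time_s: 11.8
position: [0.487, -0.1037, 0.261]
orientation: [0.69, 0.724, -0.0, 0.0]
ft_force: [0.2, -0.9, -4.0]
finger_gap: 0.0233
finger_force: 30.0
```

Run:
```python
from h import *
s=readout.get_state();im=cams.capture('wrist');c=cam('wrist',s)
cv2.imwrite('pics/w4.png',im);np.savez('w4.npz',K=c[0],M=c[1],p=c[2]);print(c[2],s['position'],s['orientation'],s['ft_force'],s['ft_torque'],s['finger_gap'],s['finger_force'])
```

```text
[ 0.48410803 -0.03327873  0.45217801] [ 0.48704888 -0.10373013  0.26096317] [ 6.89920076e-01  7.23885379e-01 -4.63175071e-04  1.78575015e-04] [ 0.2327661  -0.91565123 -4.01034623] [-0.06737798 -0.14669732  0.01697257] 0.023289452264493447 29.99176986515522
```

Emit:
servo_tool(
  twist=[
    [0,0,0],
    [0,0,0],
    [0,0,0],
    [0,0,0],
    [0,0,0],
    [0,0,0],
  ],
  slide=[
    [0.8,0,0],
    [0.9,0,0],
    [0.9,0,0],
    [0.7,0,0],
    [0,0,0],
    [0,0,0],
  ],
  jaw=[0,0,0,0,0,0],
)

```text
time_s: 12.6
position: [0.6847, -0.1045, 0.2598]
orientation: [0.69, 0.723, -0.001, -0.001]
ft_force: [-0.3, -0.4, -3.0]
finger_gap: 0.0239
finger_force: 30.0
```

```bash
cat > plane.py <<'E'
from h import *
L=lambda n:(lambda d:(d['K'],d['M'],d['p']))(np.load(n))
ims={'w2':(cv2.imread('pics/w2.png',0),L('w2.npz')),'w4':(cv2.imread('pics/w4.png',0),L('w4.npz')),'w5':(cv2.imread('pics/w5.png',0),L('w5.npz')),'top':(cv2.imread('pics/top0.png',0),cam('top'))}
gx,gy=np.meshgrid(np.linspace(-.095,.095,140),np.linspace(-.06,.0,50)) # window frame
G=np.c_[gx.ravel(),gy.ravel(),0*gx.ravel()]
def samp(n,P,o):
    im,c=ims[n];uv=(proj(c,P)+o).astype('f4').reshape(gx.shape+(2,))
    v=cv2.remap(cv2.GaussianBlur(im,(0,0),.8),uv[...,0],uv[...,1],cv2.INTER_LINEAR).astype(float)
    v=v-cv2.GaussianBlur(v,(0,0),8);return (v/(v.std()+1e-6)).ravel()
def run(ns,p0=(.126,.40,0.),xy=(.617,.026),yaw=.142):
    def f(p):
        z,t,b=p[:3];M=R.from_euler('ZYX',[yaw,-t,b]).as_matrix();P=G@M.T+[*xy,z]
        vs=[samp(ns[0],P,0)]+[samp(n,P,p[3+2*i:5+2*i]*1) for i,n in enumerate(ns[1:])]
        m=sum(vs)/len(vs);return np.concatenate([v-m for v in vs]+[(p[3:]/1.5)*10,[(z-.126)/.006*5]])
    best=None
    for t0 in (.30,.36,.42,.48):
        x0=np.r_[p0[0],t0,p0[2],np.zeros(2*len(ns)-2)]
        r=least_squares(f,x0,x_scale=np.r_[.003,.02,.02,np.ones(len(x0)-3)],diff_step=1e-3)
        if best is None or r.cost<best.cost: best=r
    x=best.x;print(ns,'cost',round(best.cost/len(G),3),'z',round(x[0],4),'tilt',np.degrees(x[1]).round(2),'roll',np.degrees(x[2]).round(2),'off',x[3:].round(2));return x
E
python3 - <<'E'
from h import *
s=readout.get_state();im=cams.capture('wrist');c=cam('wrist',s)
cv2.imwrite('pics/w5.png',im);np.savez('w5.npz',K=c[0],M=c[1],p=c[2]);print(c[2],s['position'],s['time_s'])
from plane import *
for P in ([.1,-.06,0],[-.1,-.06,0],[.1,.06,0],[-.1,.06,0]):
    M=R.from_euler('ZY',[.142,-.4]).as_matrix();print([proj(ims[n][1],M@P+[.617,.026,.126]).round().tolist()[0] for n in ims])
for ns in (['w2','top'],['w4','w5'],['w4','w2','w5'],['w4','w2','w5','top']): run(ns)
E
```

```text
[ 0.68225522 -0.03419908  0.45105844] [ 0.68469808 -0.10448256  0.25977436] 12.6
[[366.0, 117.0], [499.0, 108.0], [296.0, 97.0], [251.0, 59.0]]
[[211.0, 129.0], [298.0, 123.0], [138.0, 115.0], [261.0, 153.0]]
[[366.0, -6.0], [517.0, -37.0], [287.0, -51.0], [194.0, 66.0]]
[[198.0, 33.0], [292.0, 15.0], [116.0, 5.0], [208.0, 159.0]]
['w2', 'top'] cost 0.027 z 0.1239 tilt 22.67 roll 0.0 off [0. 0.]
['w4', 'w5'] cost 0.015 z 0.1277 tilt 24.04 roll 0.0 off [0. 0.]
['w4', 'w2', 'w5'] cost 0.021 z 0.1278 tilt 23.98 roll 0.0 off [0. 0. 0. 0.]
['w4', 'w2', 'w5', 'top'] cost 0.14 z 0.1271 tilt 23.76 roll 0.0 off [0. 0. 0. 0. 0. 0.]
```

```bash
sed -i "s/    def f(p):\n//; s/def f(p):/def f(q):\n        p=(q-1)*sc/; s/x0=np.r_\[p0\[0\]/sc=np.r_[.01,.1,.1,5*np.ones(2*len(ns)-2)];x0=1+1\/sc*np.r_[p0[0]/; s/x_scale=.*diff_step=1e-3)/diff_step=1e-3)/; s/x=best.x;/x=(best.x-1)*sc;/" plane.py
python3 - <<'E'
import plane
from plane import *
for ns in (['w4','w5'],['w4','w2','w5'],['w2','w4'],['w2','w5'],['w2','top'],['w4','w2','w5','top']): run(ns)
# refine x,y,yaw via window corners (glass/bar edges) given tilt
obs=[]
E
```

```text
['w4', 'w5'] cost 0.014 z 0.1273 tilt 24.06 roll -0.17 off [-0.2  -0.05]
['w4', 'w2', 'w5'] cost 0.02 z 0.1276 tilt 24.11 roll 0.0 off [-0.01 -0.01 -0.05  0.02]
['w2', 'w4'] cost 0.01 z 0.1274 tilt 24.11 roll -0.04 off [0.02 0.03]
['w2', 'w5'] cost 0.006 z 0.1276 tilt 24.13 roll 0.02 off [-0.05  0.02]
['w2', 'top'] cost 0.026 z 0.1246 tilt 22.15 roll 0.03 off [-0.01  0.2 ]
['w4', 'w2', 'w5', 'top'] cost 0.067 z 0.1276 tilt 23.83 roll -0.21 off [-0.    0.05 -0.09  0.02 -0.03  0.52]
```

Run:
```python
from plane import *
M=R.from_euler('ZY',[.142,-np.radians(24.1)]).as_matrix();c0=np.array([.617,.026,.1276])
xs=np.arange(-.13,.13,.0005);ys=np.arange(-.1,.1,.0005);X,Y=np.meshgrid(xs,ys);P=np.c_[X.ravel(),Y.ravel(),0*X.ravel()]@M.T+c0
tiles=[]
for n,f in (('w2','w2'),('w4','w4'),('w5','w5'),('top','top0')):
    im=cv2.imread(f'pics/{f}.png');uv=proj(ims[n][1],P).astype('f4').reshape(X.shape+(2,))
    r=cv2.remap(im,uv[...,0],uv[...,1],cv2.INTER_LINEAR);tiles.append(r)
    h=cv2.cvtColor(r,cv2.COLOR_BGR2HSV);m=((h[...,0]>75)&(h[...,0]<105)&(h[...,1]>35)&(r.max(2)>90)).astype('u1')
    m=cv2.morphologyEx(m,cv2.MORPH_CLOSE,np.ones((15,15)));m=cv2.morphologyEx(m,cv2.MORPH_OPEN,np.ones((25,25)))
    k,l,st,ce=cv2.connectedComponentsWithStats(m);l=(l==1+np.argmax(st[1:,4]))
    row=[i for i in range(len(ys)) if l[i].sum()>330];lo=[];hi=[]
    rr=np.array(row);lo=np.array([xs[np.nonzero(l[i])[0][0]] for i in row]);hi=np.array([xs[np.nonzero(l[i])[0][-1]] for i in row])
    out=[n,round(st[1:,4].max()*2.5e-7,4)]
    for nm,e in(('xlo',lo),('xhi',hi)):
        if len(rr)>20:
            q=np.polyfit(ys[rr[8:-8]],e[8:-8],1);out+=[nm,round(q[1]*1000,1),'slope deg',round(np.degrees(np.arctan(q[0])),2)]
    cols=[j for j in range(len(xs)) if l[:,j].sum()>60 and abs(xs[j])<.085]
    for nm,k in(('ylo',0),('yhi',-1)):
        e=np.array([ys[np.nonzero(l[:,j])[0][k]] for j in cols]);q=np.polyfit(xs[cols],e,1);out+=[nm,round(q[1]*1000,1),'slope',round(np.degrees(np.arctan(q[0])),2),'sd',round(np.std(e-np.polyval(q,xs[cols]))*1000,2)]
    print(out)
cv2.imwrite('pics/rect.png',cv2.resize(np.vstack([np.hstack(tiles[:2]),np.hstack(tiles[2:])])[::-1],(780,600)))
```

```text
['w2', np.float64(0.026), 'xlo', np.float64(-101.2), 'slope deg', np.float64(-1.64), 'xhi', np.float64(96.7), 'slope deg', np.float64(-0.77), 'ylo', np.float64(-65.0), 'slope', np.float64(0.0), 'sd', np.float64(0.0), 'yhi', np.float64(65.6), 'slope', np.float64(-2.23), 'sd', np.float64(1.84)]
['w4', np.float64(0.0226), 'xlo', np.float64(-94.5), 'slope deg', np.float64(-0.07), 'xhi', np.float64(95.5), 'slope deg', np.float64(-0.04), 'ylo', np.float64(-65.4), 'slope', np.float64(-0.11), 'sd', np.float64(0.13), 'yhi', np.float64(52.7), 'slope', np.float64(-11.64), 'sd', np.float64(1.1)]
['w5', np.float64(0.0212), 'xlo', np.float64(-97.5), 'slope deg', np.float64(-1.49), 'xhi', np.float64(96.7), 'slope deg', np.float64(-1.96), 'ylo', np.float64(-64.8), 'slope', np.float64(-0.25), 'sd', np.float64(0.15), 'yhi', np.float64(43.0), 'slope', np.float64(-12.59), 'sd', np.float64(0.26)]
['top', np.float64(0.0236), 'xlo', np.float64(-95.7), 'slope deg', np.float64(0.4), 'xhi', np.float64(94.0), 'slope deg', np.float64(0.0), 'ylo', np.float64(-59.8), 'slope', np.float64(5.1), 'sd', np.float64(5.46), 'yhi', np.float64(63.4), 'slope', np.float64(-0.48), 'sd', np.float64(0.37)]
```

View pics/rect.png

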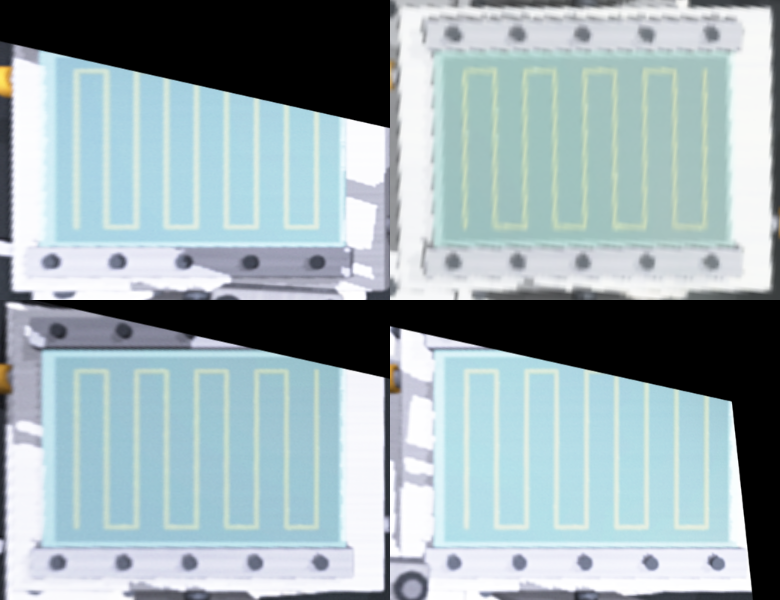

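The rectified views (three wrist, one top) agree: glass edges are square, the tilt is 24.1°, and yaw is 8.1°. The glass spans about 42–343 px in each tile, so the centre lies 2 mm down-slope of my guess, near (0.615, 0.026, 0.127). Next come the hover numbers.

```bash
cat >> h.py <<'E'
WM=R.from_euler('ZY',[.142,-np.radians(24.1)]).as_matrix();WC=np.array([.6152,.0257,.1268]);D=.024
RT=np.c_[WM[:,1],WM[:,0],-WM[:,2]]
def to(lx,ly,lz,s=None,d=D):
    s=s or readout.get_state();p=WM@[lx,ly,lz+d]+WC
    rv=(R.from_matrix(RT)*R.from_quat(s['orientation']).inv()).as_rotvec()
    print('target',p.round(4),'slide units',((p-s['position'])/.06).round(2),'twist units',np.degrees(rv/10).round(2))
def pad(s=None,d=D):
    s=s or readout.get_state();T=R.from_quat(s['orientation']).as_matrix()
    print('t',s['time_s'],'pad in window mm',((WM.T@(s['position']+T[:,2]*d-WC))*1000).round(1),'rot err deg (win)',np.degrees(WM.T@(R.from_matrix(T)*R.from_matrix(RT).inv()).as_rotvec()).round(2),'F win',(WM.T@np.array(s['ft_force'])).round(2),'T',np.round(s['ft_torque'],2),'grip',round(s['finger_gap'],4))
E
python3 -c "
from h import *
to(.074,0,.035);to(.074,0,.08);print(WM.round(4));s=readout.get_state();print(s['qpos'],s['ft_force'])"
```

```text
target [0.6582 0.0319 0.2109] slide units [-0.44  2.27 -0.83] twist units [ 0.23 -2.41  0.54]
target [0.64   0.0292 0.252 ] slide units [-0.74  2.23 -0.14] twist units [ 0.23 -2.41  0.54]
[[ 0.9036 -0.1415 -0.4042]
 [ 0.1292  0.9899 -0.0578]
 [ 0.4083  0.      0.9128]]
[ 0.43980186  0.51214109 -0.54432966  1.3777611   0.26500036  1.32566824
 -0.06526185] [-1.0937646   0.23447407 -2.56066781]
```

Emit:
servo_tool(
  twist=[
    [0.08,-0.8,0.18],
    [0.08,-0.8,0.18],
    [0.07,-0.81,0.18],
    [0,0,0],
    [0,0,0],
    [0,0,0],
  ],
  slide=[
    [-0.25,0.74,-0.05],
    [-0.25,0.74,-0.05],
    [-0.24,0.75,-0.04],
    [0.3,0.04,-0.69],
    [0,0,0],
    [0,0,0],
  ],
  jaw=[0,0,0,0,0,0],
)

```text
time_s: 13.4
position: [0.6595, 0.0321, 0.2125]
orientation: [0.64, 0.739, 0.159, 0.138]
ft_force: [-0.4, 0.3, -2.8]
finger_gap: 0.0238
finger_force: 30.0
```

Run:
```python
from h import *
pad();to(.074,0,.035);s=readout.get_state();print(s['qpos'])
im={}
for n in ('scene','top'):
    im[n]=cams.capture(n);cv2.imwrite(f'pics/{n}3.png',im[n])
    for t in('wiper_grip','pad_face'):
        for q in models.mark_of(n,t): print(n,t,round(q['conf'],2),np.round(q['point'],4),'win mm',((WM.T@(np.array(q['point'])-WC))*1000).round(1))
```

```text
t 13.4 pad in window mm [75.9 -0.  35.9] rot err deg (win) [-0.04 -0.18  0.04] F win [-1.45  0.39 -2.43] T [-0.11  0.58 -0.01] grip 0.0238
target [0.6582 0.0319 0.2109] slide units [-0.02 -0.   -0.03] twist units [ 0.    0.02 -0.  ]
[ 0.4172633   0.29133189 -0.62898141  1.88510254  0.30935889  0.61105031
 -0.22989243]
scene wiper_grip 0.87 [0.6478 0.0313 0.2459] win mm [78.8  0.9 95.2]
scene wiper_grip 0.61 [ 0.4069 -0.3617  0.0374] win mm [-274.8 -354.    25. ]
scene pad_face 0.79 [0.6728 0.0313 0.191 ] win mm [79.  -2.6 35. ]
scene pad_face 0.6 [ 0.4114 -0.3619 -0.0018] win mm [-286.7 -354.9  -12.6]
top wiper_grip 0.81 [ 0.4119 -0.3562  0.0361] win mm [-270.1 -349.3   21.5]
top pad_face 0.39 [ 0.4111 -0.3571 -0.001 ] win mm [-286.1 -350.1  -12. ]
```

Hover is confirmed: the networks place the pad within about 3 mm of my frame. Approaching along the normal.

Emit:
servo_tool(
  twist=[
    [0,0.02,0],
    [0,0,0],
    [0,0,0],
  ],
  slide=[
    [0.08,0.01,-0.24],
    [0.08,0.01,-0.24],
    [0,0,0],
  ],
  jaw=[0,0,0],
)

```text
time_s: 14.08
position: [0.6682, 0.034, 0.1804]
orientation: [0.64, 0.74, 0.156, 0.135]
ft_force: [-3.5, -1.8, 0.8]
finger_gap: 0.0235
finger_force: 30.0
```

```bash
python3 -c "
from h import *
pad();to(.073,0,0)"
```

```text
t 14.075 pad in window mm [70.8  0.8  3. ] rot err deg (win) [0.07 0.27 0.1 ] F win [-3.1  -1.29  2.23] T [-0.39  0.93 -0.07] grip 0.0235
target [0.6715 0.0337 0.1785] slide units [ 0.05 -0.   -0.03] twist units [ 0.   -0.03 -0.01]
```

Emit:
servo_tool(
  twist=[
    [0,0,0],
    [0,0,0],
  ],
  slide=[
    [0,0,0],
    [0,0,0],
  ],
  jaw=[0,0],
)

```text
time_s: 14.32
position: [0.6687, 0.0344, 0.1823]
orientation: [0.64, 0.74, 0.157, 0.136]
ft_force: [-0.0, 0.7, -1.7]
finger_gap: 0.024
finger_force: 30.0
```

```bash
python3 -c "
from h import *
pad();to(.073,0,0)
cams.capture('wrist');pad();cams.capture('wrist');pad()"
```

```text
t 14.325 pad in window mm [72.1  1.1  4.6] rot err deg (win) [0.07 0.09 0.11] F win [-0.62  0.72 -1.54] T [-0.12  0.68  0.02] grip 0.024
target [0.6715 0.0337 0.1785] slide units [ 0.05 -0.01 -0.06] twist units [-0.   -0.01 -0.01]
t 14.375 pad in window mm [72.2  1.   4.7] rot err deg (win) [0.06 0.08 0.11] F win [-0.69 -0.75 -2.2 ] T [-0.11  0.58  0.01] grip 0.0235
t 14.425 pad in window mm [72.1  1.   4.7] rot err deg (win) [0.06 0.08 0.1 ] F win [-1.64  0.32 -2.37] T [-0.12  0.63  0.04] grip 0.0239
```

Emit:
servo_tool(
  twist=[
    [0,0,0],
    [0,0,0],
    [0,0,0],
    [0,0,0],
  ],
  slide=[
    [0.022,-0.005,-0.02],
    [0.022,-0.005,-0.02],
    [0.015,0,-0.025],
    [0,0,0],
  ],
  jaw=[0,0,0,0],
)

```text
time_s: 14.92
position: [0.6719, 0.034, 0.1783]
orientation: [0.64, 0.74, 0.157, 0.136]
ft_force: [-5.5, 1.0, 2.3]
finger_gap: 0.0234
finger_force: 30.0
```

```bash
python3 -c "
from h import *
pad();to(.074,0,-.003)"
```

```text
t 14.925 pad in window mm [73.3  0.2 -0.4] rot err deg (win) [0.07 0.13 0.12] F win [-3.87  1.78  4.2 ] T [0.14 1.27 0.1 ] grip 0.0234
target [0.6736 0.034  0.1762] slide units [ 0.03  0.   -0.04] twist units [ 0.   -0.01 -0.01]
```

```bash
python3 -c "
from h import *
for i in range(4): cams.capture('wrist');pad()
for q in models.mark_of('scene','pad_face')[:0]: pass
cams.capture('scene')
for t in('wiper_grip','pad_face'):
  q=models.mark_of('scene',t)[0];print(t,((WM.T@(np.array(q['point'])-WC))*1000).round(1))"
```

```text
t 14.975 pad in window mm [73.3  0.2 -0.3] rot err deg (win) [0.07 0.13 0.12] F win [-4.22  1.87  3.75] T [0.1  1.26 0.16] grip 0.0235
t 15.025 pad in window mm [73.3  0.2 -0.3] rot err deg (win) [0.07 0.13 0.12] F win [-3.16  1.23  3.5 ] T [0.09 1.28 0.18] grip 0.0238
t 15.075 pad in window mm [73.3  0.2 -0.3] rot err deg (win) [0.07 0.13 0.12] F win [-2.96  1.35  3.4 ] T [0.12 1.33 0.12] grip 0.0237
t 15.125 pad in window mm [73.2  0.2 -0.3] rot err deg (win) [0.07 0.13 0.12] F win [-5.06  1.37  4.04] T [0.1  1.24 0.14] grip 0.0238
wiper_grip [-274.  -360.6   24.5]
pad_face [ -35.1 -293.3 -121.5]
```

Contact is flat: about 6 N normal, and the moments match friction alone. Starting the stroke.

Emit:
servo_tool(
  twist=[
    [0,0,0],
    [0,0,0],
    [0,0,0],
    [0,0,0],
  ],
  slide=[
    [-0.07,-0.01,-0.046],
    [-0.12,-0.017,-0.054],
    [-0.15,-0.021,-0.068],
    [-0.15,-0.021,-0.068],
  ],
  jaw=[0,0,0,0],
)

```text
time_s: 15.82
position: [0.6427, 0.0292, 0.1645]
orientation: [0.64, 0.739, 0.158, 0.137]
ft_force: [0.9, 0.5, 4.8]
finger_gap: 0.0237
finger_force: 30.0
```

```bash
python3 -c "
from h import *
pad();print(readout.get_state()['dq'].round(2))"
```

```text
t 15.825 pad in window mm [40.7 -0.4 -0.9] rot err deg (win) [0.03 0.01 0.09] F win [2.82 0.37 4.01] T [-0.04 -0.21 -0.04] grip 0.0237
[ 0.05 -0.07 -0.01  0.19 -0.01 -0.12 -0.01]
```

Emit:
servo_tool(
  twist=[
    [0,0,0],
    [0,0,0],
    [0,0,0],
    [0,0,0],
    [0,0,0],
  ],
  slide=[
    [-0.15,-0.021,-0.07],
    [-0.15,-0.021,-0.068],
    [-0.15,-0.021,-0.068],
    [-0.15,-0.021,-0.068],
    [-0.15,-0.021,-0.068],
  ],
  jaw=[0,0,0,0,0],
)

```text
time_s: 16.45
position: [0.5973, 0.0231, 0.1435]
orientation: [0.64, 0.74, 0.157, 0.136]
ft_force: [0.1, 0.9, 4.3]
finger_gap: 0.0241
finger_force: 30.0
```

```bash
python3 -c "
from h import *
pad()"
```

```text
t 16.45 pad in window mm [-9.7 -0.  -1.4] rot err deg (win) [0.05 0.08 0.1 ] F win [1.94 0.88 3.8 ] T [-0.06 -0.34 -0.02] grip 0.0241
```

Emit:
servo_tool(
  twist=[
    [0,0,0],
    [0,0,0],
    [0,0,0],
    [0,0,0],
    [0,0,0],
    [0,0,0],
    [0,0,0],
  ],
  slide=[
    [-0.15,-0.021,-0.071],
    [-0.15,-0.021,-0.069],
    [-0.15,-0.021,-0.068],
    [-0.15,-0.021,-0.068],
    [-0.15,-0.021,-0.068],
    [-0.12,-0.017,-0.054],
    [-0.075,-0.011,-0.034],
  ],
  jaw=[0,0,0,0,0,0,0],
)

```text
time_s: 17.32
position: [0.5405, 0.0151, 0.1175]
orientation: [0.64, 0.74, 0.157, 0.136]
ft_force: [-0.0, 0.2, 4.6]
finger_gap: 0.0238
finger_force: 30.0
```

```bash
python3 -c "
from h import *
pad();to(-.075,0,-.0016)"
```

```text
t 17.325 pad in window mm [-72.7   0.1  -1.7] rot err deg (win) [0.05 0.1  0.1 ] F win [1.86 0.2  4.2 ] T [-0.01 -0.4  -0.03] grip 0.0238
target [0.5384 0.0147 0.1166] slide units [-0.04 -0.01 -0.01] twist units [ 0.   -0.01 -0.01]
```

Emit:
servo_tool(
  twist=[
    [0,0,0],
    [0,0,0],
    [0,0,0],
    [0,0,0],
    [0,0,0],
    [0,0,0],
  ],
  slide=[
    [-0.04,-0.006,-0.018],
    [0,0,0],
    [-0.06,-0.009,0.136],
    [-0.12,-0.017,0.274],
    [-0.2,-0.03,0.456],
    [-0.2,-0.03,0.456],
  ],
  jaw=[0,0,0,0,0,0],
)

```text
time_s: 18.08
position: [0.5003, 0.0097, 0.1942]
orientation: [0.641, 0.74, 0.155, 0.133]
ft_force: [-0.5, -0.3, -1.4]
finger_gap: 0.0237
finger_force: 30.0
```

Run:
```python
from h import *
pad();s=readout.get_state();Rg=R.from_euler('z',92.75,degrees=True)*R.from_euler('x',180,degrees=True)
print(s['position'],np.degrees((Rg*R.from_quat(s['orientation']).inv()).as_rotvec()/10).round(2),((np.array([.5405,-.3225,.2])-s['position'])/.06).round(2),s['qpos'])
```

```text
t 18.075 pad in window mm [-78.6   0.5  84.9] rot err deg (win) [0.17 0.52 0.07] F win [-1.06 -0.28 -1.05] T [-0.22  0.61 -0.07] grip 0.0237
[0.50029733 0.00967584 0.19416065] [-0.24  2.35 -0.54] [ 0.67 -5.54  0.1 ] [ 0.71165375  0.02739343 -0.79117941  2.20397317 -0.02078591  0.50786308
  0.08465555]
```

Emit:
servo_tool(
  twist=[
    [0,0,0],
    [-0.08,0.78,-0.18],
    [-0.08,0.78,-0.18],
    [-0.08,0.79,-0.18],
    [0,0,0],
    [0,0,0],
    [0,0,0],
    [0,0,0],
  ],
  slide=[
    [0,-0.5,0.6],
    [0.1,-0.75,0.3],
    [0.12,-0.9,0],
    [0.12,-0.9,0],
    [0.12,-0.9,0],
    [0.12,-0.9,0],
    [0.09,-0.6,-0.3],
    [0,0,-0.3],
  ],
  jaw=[0,0,0,0,0,0,0,0],
)

```text
time_s: 19.08
position: [0.541, -0.3208, 0.2109]
orientation: [0.692, 0.722, 0.001, 0.0]
ft_force: [-0.8, 1.3, -2.7]
finger_gap: 0.0243
finger_force: 30.0
```

```bash
cat > g.py <<'E'
from h import *
s=readout.get_state();Rg=R.from_euler('z',92.75,degrees=True)*R.from_euler('x',180,degrees=True)
print(s['time_s'],s['position'].round(4),'twist',np.degrees((Rg*R.from_quat(s['orientation']).inv()).as_rotvec()/10).round(3),'slide to tray',((np.array([.5455,-.321,.028])-s['position'])/.06).round(3),s['ft_force'].round(1),s['ft_torque'].round(2),s['finger_gap'])
E
python3 g.py
```

```text
19.075 [ 0.541  -0.3208  0.2109] twist [-0.002  0.01   0.03 ] slide to tray [ 7.500e-02 -3.000e-03 -3.048e+00] [-0.8  1.3 -2.7] [-0.   -0.07  0.03] 0.02426284799818166
```

Emit:
servo_tool(
  twist=[
    [0,0.01,0.03],
    [0,0,0],
    [0,0,0],
    [0,0,0],
    [0,0,0],
    [0,0,0],
    [0,0,0],
  ],
  slide=[
    [0.075,0,-0.7],
    [0,0,-0.8],
    [0,0,-0.7],
    [0,0,-0.3],
    [0,0,-0.15],
    [0,0,-0.05],
    [0,0,0],
  ],
  jaw=[0,0,0,0,0,0,0],
)

```text
time_s: 19.95
position: [0.5495, -0.3176, 0.0533]
orientation: [0.688, 0.726, 0.001, 0.003]
ft_force: [0.0, -0.6, -2.7]
finger_gap: 0.0238
finger_force: 30.0
```

```bash
python3 g.py
python3 - <<'E'
from h import *
im=cams.capture('scene');cv2.imwrite('pics/scene4.png',im)
for t in('wiper_grip','tray'):
    for q in models.mark_of('scene',t): print(t,round(q['conf'],2),np.round(q['point'],4))
E
```

```text
19.95 [ 0.5495 -0.3176  0.0533] twist [ 0.016  0.04  -0.035] slide to tray [-0.066 -0.057 -0.421] [ 0.  -0.6 -2.7] [-0.01 -0.12 -0.03] 0.023757848765343006
wiper_grip 0.6 [ 0.5498 -0.3165  0.086 ]
tray 0.92 [ 0.5385 -0.3241  0.0013]
tray 0.81 [ 0.2441 -0.2992 -0.0022]
```

Emit:
servo_tool(
  twist=[
    [0.02,0.04,-0.03],
    [0,0,0],
    [0,0,0],
    [0,0,0],
    [0,0,0],
  ],
  slide=[
    [-0.06,-0.05,-0.12],
    [0,0,-0.1],
    [0,0,-0.1],
    [0,0,-0.04],
    [0,0,0],
  ],
  jaw=[0,0,0,0,0],
)

```text
time_s: 20.72
position: [0.5449, -0.3202, 0.0301]
orientation: [0.69, 0.724, -0.0, -0.001]
ft_force: [-0.1, 0.4, -2.2]
finger_gap: 0.0241
finger_force: 30.0
```

```bash
python3 g.py
```

```text
20.725 [ 0.5449 -0.3202  0.0301] twist [-0.011 -0.013 -0.006] slide to tray [ 0.009 -0.014 -0.035] [-0.1  0.4 -2.2] [-0.01 -0.09  0.01] 0.02408327407268821
```

Emit:
servo_tool(
  twist=[
    [-0.01,-0.01,0],
    [0,0,0],
    [0,0,0],
    [0,0,0],
  ],
  slide=[
    [0,0,-0.017],
    [0,0,-0.017],
    [0,0,-0.01],
    [0,0,0],
  ],
  jaw=[0,0,0,0],
)

```text
time_s: 21.22
position: [0.545, -0.3204, 0.0278]
orientation: [0.69, 0.724, -0.0, 0.0]
ft_force: [0.5, -0.4, -2.5]
finger_gap: 0.0239
finger_force: 30.0
```

```bash
python3 g.py;python3 -c "
from h import *
for i in range(3):
  cams.capture('scene');s=readout.get_state();print(s['position'].round(4),s['ft_force'].round(1),s['ft_torque'].round(2))"
```

```text
21.225 [ 0.545  -0.3204  0.0278] twist [ 0.001 -0.    -0.004] slide to tray [ 0.008 -0.011  0.004] [ 0.5 -0.4 -2.5] [-0.02 -0.09 -0.  ] 0.023897461194938935
[ 0.545  -0.3204  0.0278] [ 0.4  0.8 -2.6] [-0.   -0.1   0.01]
[ 0.5451 -0.3204  0.0278] [-0.9  0.1 -3. ] [ 0.03 -0.09 -0.03]
[ 0.5451 -0.3204  0.0278] [ 0.3  0.3 -2.2] [ 0.07 -0.12 -0.02]
```

Emit:
servo_tool(
  twist=[
    [0,0,0],
    [0,0,0],
    [0,0,0],
  ],
  slide=[
    [0,0,-0.01],
    [0,0,-0.01],
    [0,0,0],
  ],
  jaw=[0,0,0],
)

```text
time_s: 21.75
position: [0.5451, -0.3204, 0.027]
orientation: [0.69, 0.724, -0.0, 0.0]
ft_force: [-1.3, 0.1, 1.0]
finger_gap: 0.024
finger_force: 30.0
```

```bash
python3 -c "
from h import *
for i in range(3):
  cams.capture('scene');s=readout.get_state();print(s['position'].round(4),s['ft_force'].round(1),s['ft_torque'].round(2))"
```

```text
[ 0.5451 -0.3204  0.0269] [-1.5  0.4  0.6] [0.1  0.16 0.05]
[ 0.5451 -0.3204  0.0269] [-1.3  0.6  1.5] [0.06 0.21 0.04]
[ 0.5451 -0.3204  0.0269] [-0.6  0.6  1.1] [0.06 0.11 0.  ]
```

Contact felt (about 3.5 N up): the block rests on the tray floor. Releasing gently and retreating straight up.

Emit:
servo_tool(
  twist=[
    [0,0,0],
    [0,0,0],
    [0,0,0],
    [0,0,0],
    [0,0,0],
    [0,0,0],
    [0,0,0],
    [0,0,0],
  ],
  slide=[
    [0,0,0],
    [0,0,0],
    [0,0,0],
    [0,0,0],
    [0,0,0.2],
    [0,0,0.5],
    [0,0,0.8],
    [0,0,0.8],
  ],
  jaw=[50,50,60,60,60,60,60,60],
)

```text
time_s: 22.9
position: [0.5451, -0.3202, 0.1668]
orientation: [0.69, 0.724, 0.0, 0.0]
ft_force: [0.8, -0.3, 0.7]
finger_gap: 0.0519
finger_force: 0.0
```

Emit:
servo_tool(
  twist=[
    [0,0,0],
    [0,0,0],
    [0,0,0],
    [0,0,0],
    [0,0,0],
    [0,0,0],
  ],
  slide=[
    [0,0,0.8],
    [0,0,0.8],
    [-0.8,0.2,0],
    [-0.8,0.2,0],
    [0,0,0],
    [0,0,0],
  ],
  jaw=[60,60,60,60,60,60],
)

```text
time_s: 23.65
position: [0.4497, -0.2966, 0.2616]
orientation: [0.69, 0.724, 0.0, 0.001]
ft_force: [0.5, -1.5, -0.5]
finger_gap: 0.0522
finger_force: 0.0
```

Run:
```python
from h import *
for n in('scene','wrist'):
    im=cams.capture(n);cv2.imwrite(f'pics/{n}5.png',im)
    for t in('wiper_grip','pad_face','tray','jar_a','dish','spatula','window'):
        print(n,t,[(round(q['conf'],2),np.round(q['point'],3).tolist()) for q in models.mark_of(n,t)])
a=cv2.imread('pics/scene2.png') 
d=cv2.absdiff(cv2.GaussianBlur(cv2.imread('pics/scene0.png'),(0,0),1.5),cv2.GaussianBlur(cv2.imread('pics/scene5.png'),(0,0),1.5)).max(2)
for nm,(x,y,w,h) in {'reactor':(230,190,135,120),'small':(112,212,32,38),'tray+block':(112,240,80,62),'jarA':(165,288,42,42),'jarB':(365,212,36,40),'dish':(345,150,52,45),'spatula':(220,165,25,60),'green':(105,158,68,45)}.items(): print(nm,d[y:y+h,x:x+w].max(),(d[y:y+h,x:x+w]>40).sum())
print(readout.get_state()['time_s'],readout.get_state()['position'])
```

```text
scene wiper_grip [(0.96, [0.543, -0.32, 0.06]), (0.81, [0.41, -0.365, 0.039])]
scene pad_face [(0.63, [0.545, -0.323, 0.002]), (0.61, [0.615, 0.03, 0.132]), (0.59, [0.539, -0.326, 0.004]), (0.4, [0.544, -0.321, 0.06])]
scene tray [(0.92, [0.243, -0.296, -0.002]), (0.77, [0.537, -0.323, 0.005])]
scene jar_a [(0.94, [0.668, 0.25, -0.003]), (0.91, [0.674, -0.262, 0.0])]
scene dish [(0.96, [0.483, 0.321, 0.003])]
scene spatula [(0.44, [0.404, -0.055, 0.004])]
scene window [(0.77, [0.613, 0.028, 0.132])]
wrist wiper_grip [(0.94, [0.411, -0.356, 0.036]), (0.6, [0.546, -0.316, 0.053]), (0.56, [0.675, -0.262, 0.002])]
wrist pad_face [(0.64, [0.408, -0.358, 0.0]), (0.48, [0.546, -0.32, 0.007])]
wrist tray [(0.81, [0.539, -0.321, -0.001]), (0.61, [0.247, -0.295, 0.0])]
wrist jar_a [(0.67, [0.676, -0.26, -0.001])]
wrist dish []
wrist spatula []
wrist window []
reactor 56 257
small 3 0
tray+block 41 4
jarA 3 0
jarB 2 0
dish 2 0
spatula 58 895
green 154 612
24.45 [ 0.44900656 -0.29635352  0.26055813]
```

```bash
python3 -c "
from plant import ticket
print(ticket.close_job())"
```

```text
the job is handed in; nothing more can be done
None
```

I wiped the window in one unbroken top-to-bottom stroke at about 6.5 N, laid the block back flat in its tray, and handed the job in at about 24.5 s; the judge's verdict was not shown.

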